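# Try the glue dispensers and reject the one that binds

### The arm

A 6-joint arm with a two-finger parallel gripper is mounted at the origin on the work surface. World frame = base frame: x ahead of the robot, y to its left, z up, the work surface at z = 0. Lengths are in mm, angles in degrees, forces in N, time in s.
With the tool pointing down it reaches from about 350 to 850 mm from the base axis. Payload 8.1 kg.
Tool frame: the origin (TCP) lies at the very end of the fingers, on their centre line; the grasp point (between the pads) lies 19 mm behind it; x points along the fingers, y is the direction in which the jaws open and shut, and the axes are right-handed (so a half turn about x gives the same grasp; the last joint's range is limited). The gripper opens to 85 mm and grips with 20 to 120 N. Pads are 22 mm wide; open, the fingers measure 114 mm over their backs; the gripper's body (76 mm by 85 mm) begins 54 mm behind the grasp point. The pads swing forward as they close: fully open they stand 13 mm farther back than shut.
Start: joints at [60.997, 7.471, 85.268, -0, 87.261, -4.893], TCP at [245.074, 547.671, 231.292] pointing down, gripper open.
Joint ranges: [-169.43, 169.43], [-51.17, 129.36], [1.28, 143.12], [-76.62, 256.62], [0, 156.53], [-152.29, 152.29]. Speed limits (degrees/s): [136.94, 136.94, 159.86, 180, 180, 180].

### API

Orientations are given as [roll, pitch, yaw] about the fixed x, y, z axes, in that order (R = Rz(yaw) Ry(pitch) Rx(roll)).
In Python, from bench import sensors, snapshot, r gives the robot as it stands. The module is installed in compiled form; this text tells all that it offers.
- The arm moves only by the tool drive_tool, never from a script. Its argument "moves" is one flat list of numbers, 6 for each row, row after row: the shift along the tool's x, y, z in cm, then the turn, a rotation vector about the tool's x, y, z in degrees. In form: [tx, ty, tz, wx, wy, wz, tx, ty, tz, wx, wy, wz, ...]. A call has 1 to 20 rows; each row shifts and turns the commanded pose from where the row before left it, along the tool's axes as they then stand; what a row does not reach is not made up. A row lasts 1/12 s, in which the tool goes at most 41.7 mm and 7.16 degrees, less where a joint would pass 70% of its speed; a pose out of reach is approached as far as the arm can. A call with a gripper value outside its range is refused whole. "hand" is the finger opening in cm, from 0 to 8.54, set as the call begins (left out, the last holds). The fingers move at their own pace and stop on an object; "grip_force" is the grip in N (left out, the last holds). Time passes only in rows, so rows that do not move let the fingers close. It gives the time, the measured TCP pose, the force and the opening at its end, in the units of the state.
- sensors.sense(): the state, without advancing time (a new reading comes with each control period).
- snapshot(name): name is "scene" or "top" or "wrist"; returns a dict with "image" (420x560x3 uint8, red, green, blue), "z_map" (420x560 float32, mm along the optical axis (not along the pixel's ray), 0 where there is no reading), "camera_matrix" (3x3 intrinsics, pixels), "eye" and "orientation" of the camera in the world; the wrist camera has in their place "mount" (4x4, takes a point from camera to tool coordinates, whose origin is the TCP and whose axes are the tool frame's). Camera axes: x right, y down, z forward; pixel columns grow to the right and rows downward; lengths in mm; the calibration is good to about 2 mm. A picture is of the moment at which its call begins: read the wrist's pose just before it.
- r.hand_in(): hands the job in, once; it reports no verdict.
The state is a dict: "time": time; "joint_pos": joint angles; "qd": joint speeds; "joint_efforts": joint torques, N m; "tool_pos": TCP position; "tcp_rot": TCP orientation; "ft_force": force on the tool from outside, world axes, zero at the start; "wrist_torque": the same for the moment, N m; "finger_gap": finger opening in mm.
Only numpy, scipy, OpenCV 4.12 (cv2) and the standard library are available. Lean on these libraries where they do the work, as an engineer would, in place of code of your own. Each camera call takes 0.05 s, during which the arm holds its last target.

### The job

Three empty glue dispensers stand in the wooden rack; try each by gently pushing its plunger down. Push the free-running ones fully home and leave them standing in the rack; one of the three stiffens part-way: push it only until you feel it bind, never force it (no plunger may get more than 20 N), then take that dispenser by its barrel out of the rack and put it in the open tray. Leave the other things on the bench alone.

Things in the scene. Friction and masses are not known exactly. Their poses are not given: they have to be found in the camera images.
- rack: Fixed wooden rack block, 90 x 250 x 50 mm (x, y, z), with three through holes in a row along its y axis, at y = -85, 0 and +85 mm. Origin at the centre of its underside, on the bench.
- tray: Fixed open reject tray, 220 x 180 x 55 mm (x, y, z) outside, walls and floor 5 mm. Origin at the centre of its underside, on the bench.
- unit_p: One of three identical-looking glue dispensers standing nozzle down in the rack, 105 to 155 g: clear barrel 34 mm in diameter, 50 mm tall; below it a white nose 25 mm in diameter, 40 mm long, in the hole with 1.5 mm play all round. Origin on the axis at the barrel's underside, which rests on the rack's top; z up. Grip the barrel's upper half; lifting 42 mm frees it. One of the three binds.
- unit_q: One of three identical-looking glue dispensers standing nozzle down in the rack, 105 to 155 g: clear barrel 34 mm in diameter, 50 mm tall; below it a white nose 25 mm in diameter, 40 mm long, in the hole with 1.5 mm play all round. Origin on the axis at the barrel's underside, which rests on the rack's top; z up. Grip the barrel's upper half; lifting 42 mm frees it. One of the three binds.
- unit_r: One of three identical-looking glue dispensers standing nozzle down in the rack, 105 to 155 g: clear barrel 34 mm in diameter, 50 mm tall; below it a white nose 25 mm in diameter, 40 mm long, in the hole with 1.5 mm play all round. Origin on the axis at the barrel's underside, which rests on the rack's top; z up. Grip the barrel's upper half; lifting 42 mm frees it. One of the three binds.
- rod_p: Plunger of unit_p. Origin: centre of the top of its white thumb disc (28 mm diameter, 6 mm thick). Height in the dispenser's frame: 84 to 91 mm at start, 61 fully home. Slides at a steady 3 to 5 N and stays where left; at home the force jumps to 8 N, then rises 3 N/mm. If it binds, that same rise comes 10 mm or more above home. Over 20 N, pushed or gripped, bends it.
- rod_q: Plunger of unit_q. Origin: centre of the top of its white thumb disc (28 mm diameter, 6 mm thick). Height in the dispenser's frame: 84 to 91 mm at start, 61 fully home. Slides at a steady 3 to 5 N and stays where left; at home the force jumps to 8 N, then rises 3 N/mm. If it binds, that same rise comes 10 mm or more above home. Over 20 N, pushed or gripped, bends it.
- rod_r: Plunger of unit_r. Origin: centre of the top of its white thumb disc (28 mm diameter, 6 mm thick). Height in the dispenser's frame: 84 to 91 mm at start, 61 fully home. Slides at a steady 3 to 5 N and stays where left; at home the force jumps to 8 N, then rises 3 N/mm. If it binds, that same rise comes 10 mm or more above home. Over 20 N, pushed or gripped, bends it.
- glue_bottle: White bottle, 60 mm in diameter, 150 mm tall, bystander, leave it where it is; origin at the centre of its underside
- tape_roll: Roll of paper tape lying flat, 100 mm in diameter, 25 mm tall, bystander, leave it where it is; origin at the centre of its underside
- screwdriver: Screwdriver lying on the bench, bystander, leave it where it is; origin at the centre of its underside
- offcut: Wood offcut 120 x 70 x 36 mm, bystander, leave it where it is; origin at the centre of its underside

How it is judged:
By the outcome, as a careful person would: the job done as asked, in the order asked, and still so for the second after the job is handed in, with the robot touching nothing.
It also fails if it takes over 61 s, if anything falls off the work surface, if the arm or the gripper's body presses on something with over 40 N, if the wrist force passes 120 N, or if a joint passes its speed limit or range.

## Working session

There is one attempt and no reset: what is moved stays moved. The work goes in short steps, Python scripts to look and compute and a tool call to move; the robot and the scene stay as the last step left them, time stands still between calls to the robot, and variables do not carry over. Pictures are saved under pics/ and viewed, and the job is handed in when it is done.

Besides the shell and the picture viewer there is one more tool, called as name(argument=value, ...), one argument or row to a line, values as JSON. drive_tool: Moves the arm, as the interface text tells. Its arguments: {"type":"object","properties":{"moves":{"type":"array","items":{"type":"number"}},"hand":{"type":"number"},"grip_force":{"type":"number"}},"required":["moves"]}

```bash
mkdir -p pics
python3 - <<'E'
from bench import sensors, snapshot, r
import cv2, numpy as np
print(sensors.sense())
for n in ["scene","top"]:
    s=snapshot(n); cv2.imwrite(f"pics/{n}0.png",s["image"][:,:,::-1]); np.savez(f"{n}0.npz",**s)
    print(n,s["camera_matrix"],s["eye"],s["orientation"])
E
```

```text
{'time': 0.0, 'joint_pos': array([ 6.09974313e+01,  7.51448492e+00,  8.53296220e+01, -7.07708650e-04,
        8.72595421e+01, -4.89171638e+00]), 'qd': array([ 0.00547268,  0.05368734, -0.07675542, -0.11433249,  0.00384018,
       -0.02327074]), 'joint_efforts': array([ 9.76983720e-04, -5.69421351e+01, -5.00540113e+01, -1.09736295e-04,
        1.53697422e-02,  1.56261990e-05]), 'tool_pos': array([244.81097366, 547.19463797, 230.24762157]), 'tcp_rot': array([ -94.50099205,   89.89634864, -118.61180984]), 'ft_force': array([ 0.18185238, -0.1414954 ,  0.7469093 ]), 'wrist_torque': array([ 0.01359473, -0.05851978, -0.05335284]), 'finger_gap': 85.5956950865362}
scene [[526.80024869   0.         279.19195058]
 [  0.         526.80024869 216.39061888]
 [  0.           0.           1.        ]] [1017.328645    671.97140891 1441.22477007] [-150.20536555   -0.67819292  150.80081686]
top [[396.85780916   0.         283.50616366]
 [  0.         396.85780916 208.11553956]
 [  0.           0.           1.        ]] [ 435.75161073   15.42845639 1149.96146261] [-170.86759157    0.2417062   -89.29495976]
```

View pics/scene0.png

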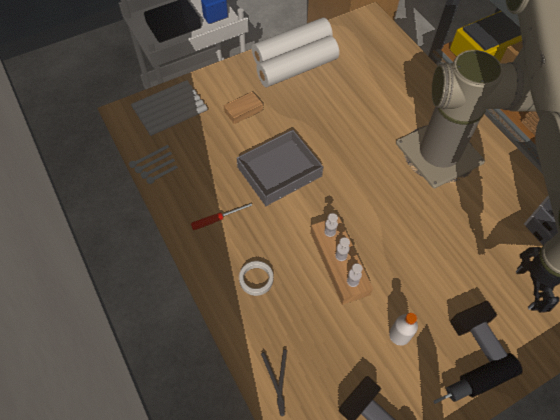

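View pics/top0.png

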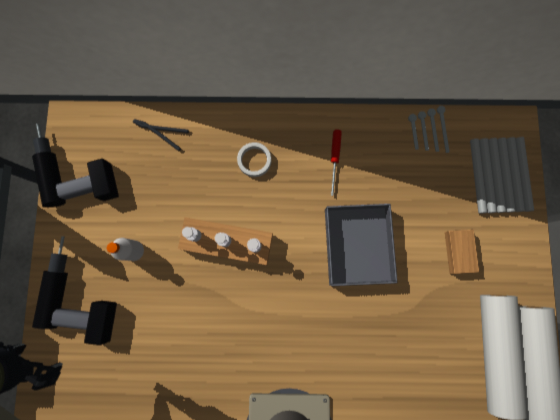

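The top view shows the rack at about (226,243) with discs at (190,233), (222,240) and (254,245). The tray is at about (361,245) and the bottle at (118,249).

```bash
cat > h.py <<'E'
import numpy as np, cv2
from scipy.spatial.transform import Rotation as R
def cloud(s):
    K=s["camera_matrix"];z=s["z_map"].astype(float)
    v,u=np.mgrid[:z.shape[0],:z.shape[1]]
    P=np.stack([(u-K[0,2])/K[0,0]*z,(v-K[1,2])/K[1,1]*z,z],-1)
    return P@R.from_euler("xyz",s["orientation"],degrees=True).as_matrix().T+s["eye"]
E
python3 - <<'E'
from h import *
for n in ["top","scene"]:
    s=dict(np.load(n+"0.npz"));P=cloud(s);ok=s["z_map"]>0
    def reg(x0,x1,y0,y1,z0,z1):
        return ok&(P[...,0]>x0)&(P[...,0]<x1)&(P[...,1]>y0)&(P[...,1]<y1)&(P[...,2]>z0)&(P[...,2]<z1)
    b=reg(300,700,-50,50,-20,20); print(n,"bench z",np.median(P[...,2][b]))
    m=reg(250,700,-100,400,120,160).astype(np.uint8)
    k,l,st,c=cv2.connectedComponentsWithStats(m)
    for i in range(1,k):
        q=P[l==i]; 
        if len(q)>8: 
            t=q[q[:,2]>q[:,2].max()-6]
            print("disc",len(q),len(t),c[i].round(),t.mean(0).round(1),q[:,2].max().round(1),(t.min(0)/2+t.max(0)/2).round(1),np.ptp(t,axis=0).round())
    m=reg(250,700,-100,300,42,58); q=P[m]; rc=cv2.minAreaRect(q[:,:2].astype(np.float32)); print("rack",rc,np.median(q[:,2]))
    m=reg(250,700,-450,-80,45,65); q=P[m]
    if len(q): print("tray",cv2.minAreaRect(q[:,:2].astype(np.float32)),np.median(q[:,2]))
    m=reg(200,700,230,420,100,200); q=P[m]; print("bottle",len(q),q.mean(0).round(), q.max(0).round())
E
```

```text
top bench z -1.0361605219194416
disc 95 72 [187. 232.] [532.6 268.  140.4] 144.6 [533.3 267.8 141.6] [26. 26.  6.]
disc 93 71 [220. 238.] [519.4 183.1 139.9] 144.0 [519.  183.7 141. ] [26. 24.  6.]
disc 92 82 [252. 244.] [505.3 100.5 135.3] 138.7 [505.1 101.1 135.7] [26. 26.  6.]
rack ((526.7192993164062, 97.31343841552734), (144.87242126464844, 407.9315185546875), 5.112381458282471) 49.14418273748902
tray ((514.4528198242188, -193.004150390625), (220.0464324951172, 181.12704467773438), 3.074664354324341) 52.95543018763465
bottle 115 [533. 266. 133.] [546. 281. 145.]
scene bench z -0.5336696519996167
disc 68 15 [333. 218.] [508.6 102.1 138.9] 143.3 [507.7 104.3 140.3] [24. 23.  6.]
disc 76 19 [344. 242.] [522.8 188.3 143.3] 147.5 [522.8 188.7 144.5] [22. 26.  6.]
disc 81 35 [357. 268.] [535.1 273.2 142.9] 146.8 [535.9 272.  143.8] [26. 24.  6.]
rack ((534.6552124023438, 98.91908264160156), (155.82220458984375, 404.3621520996094), 2.514228105545044) 49.77726720398664
tray ((515.6342163085938, -189.0940704345703), (223.3660125732422, 186.5165252685547), 3.195188522338867) 52.274206596503745
bottle 121 [536. 273. 128.] [551. 288. 147.]
```

```bash
cat >> h.py <<'E'
def T():
    from bench import sensors
    s=sensors.sense(); Rm=R.from_euler("xyz",s["tcp_rot"],degrees=True).as_matrix()
    return s,Rm
def goto(p,s=None,Rm=None):
    if Rm is None: s,Rm=T()
    return (Rm.T@(np.array(p)-s["tool_pos"])/10).round(2)
E
python3 - <<'E'
from h import *
s,Rm=T();print(Rm.round(3)); print(goto([520,185,230]), goto([505.5,101.5,230]))
# desired R: x down, y along rack x (world x rotated by yaw a), 
for a in (-9.3,170.7):
    y=np.array([np.cos(np.radians(a)),np.sin(np.radians(a)),0]);x=np.array([0,0,-1.]);D=np.stack([x,y,np.cross(x,y)],1)
    print(a,np.degrees(R.from_matrix(Rm.T@D).as_rotvec() if 0 else R.from_matrix(Rm.T@D).as_rotvec()))
E
```

```text
[[-0.001  0.408  0.913]
 [-0.001  0.913 -0.408]
 [-1.    -0.002 -0.   ]]
[  0.06 -21.82  39.91] [  0.08 -30.04  42.  ]
-9.3 [7.51911448e+01 5.55255303e-02 8.80403122e-02]
170.7 [-1.04808808e+02 -9.44914637e-02  5.95941620e-02]
```

drive_tool(
  moves=[0, 0, 0, 6.84, 0, 0, 0, 0, 0, 6.84, 0, 0, 0, 0, 0, 6.84, 0, 0, 0, 0, 0, 6.84, 0, 0, 0, 0, 0, 6.84, 0, 0, 0, 0, 0, 6.84, 0, 0, 0, 0, 0, 6.84, 0, 0, 0, 0, 0, 6.84, 0, 0, 0, 0, 0, 6.84, 0, 0, 0, 0, 0, 6.84, 0, 0, 0, 0, 0, 6.8, 0, 0],
  hand=0,
)

```text
time: 1.02
tool_pos: [244.9, 547.4, 230.7]
tcp_rot: [-17.3, 89.9, -117.0]
ft_force: [0.2, 0.5, -0.4]
finger_gap: 0.1
```

Run:
```python
from h import *
s,Rm=T();print(s["tool_pos"],s["joint_pos"],Rm.round(3)); print(goto([480,185,260]),s["ft_force"],s["finger_gap"])
```

```text
[244.89824222 547.37958153 230.66341404] [ 6.09996572e+01  7.49658459e+00  8.53057145e+01 -2.25901475e-03
  8.72612058e+01  7.06459043e+01] [[-0.001  0.986 -0.168]
 [-0.001 -0.168 -0.986]
 [-1.    -0.     0.001]]
[-2.91 29.25 31.79] [ 0.24036513  0.457087   -0.37710756] 0.05680331734892316
```

drive_tool(
  moves=[-0.5, 2.44, 2.65, 0, 0, 0, -0.5, 2.44, 2.65, 0, 0, 0, -0.5, 2.44, 2.65, 0, 0, 0, -0.5, 2.44, 2.65, 0, 0, 0, -0.5, 2.44, 2.65, 0, 0, 0, -0.5, 2.44, 2.65, 0, 0, 0, -0.5, 2.44, 2.65, 0, 0, 0, -0.5, 2.44, 2.65, 0, 0, 0, -0.5, 2.44, 2.65, 0, 0, 0, -0.5, 2.44, 2.65, 0, 0, 0, -0.5, 2.44, 2.65, 0, 0, 0, -0.5, 2.44, 2.65, 0, 0, 0, 0, 0, 0, 0, 0, 0, 0, 0, 0, 0, 0, 0],
)

```text
time: 2.18
tool_pos: [483.3, 184.9, 291.1]
tcp_rot: [-68.8, 90.0, -168.3]
ft_force: [-0.2, 0.8, 0.2]
finger_gap: -0.4
```

Run:
```python
from h import *
from bench import snapshot
s,Rm=T();print(s["tool_pos"],s["joint_pos"],s["ft_force"])
w=snapshot("wrist");cv2.imwrite("pics/w1.png",w["image"][:,:,::-1]);np.savez("w1.npz",p=s["tool_pos"],Rm=Rm,**w);print(w["mount"].round(3),w["camera_matrix"])
```

```text
[483.2814008  184.873201   291.05651364] [ 1.52539196e+01 -6.37799836e+00  9.30179363e+01  1.57386072e-03
  9.33855135e+01  2.47805156e+01] [-0.23887523  0.80920319  0.21435505]
[[  -0.      -0.326    0.945 -142.087]
 [   1.      -0.       0.      -0.9  ]
 [   0.       0.945    0.326  -83.942]
 [   0.       0.       0.       1.   ]] [[326.28489295   0.         276.96647712]
 [  0.         326.28489295 212.99002279]
 [  0.           0.           1.        ]]
```

View pics/w1.png

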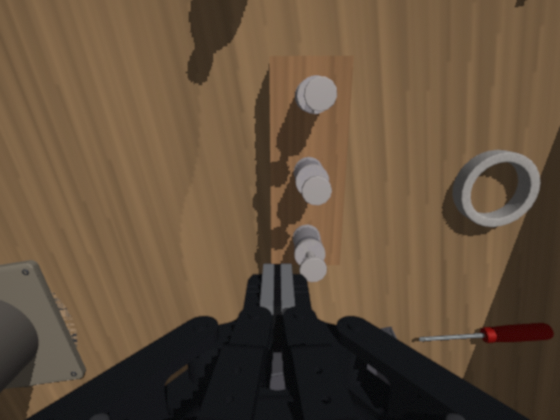

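The wrist view shows the three discs at about (319,94), (316,191) and (313,269), and the rack is aligned with the tool. Next I'll refine the disc positions from the wrist depth.

```bash
cat >> h.py <<'E'
def wcloud(w):
    K=w["camera_matrix"];z=w["z_map"].astype(float)
    v,u=np.mgrid[:z.shape[0],:z.shape[1]]
    P=np.stack([(u-K[0,2])/K[0,0]*z,(v-K[1,2])/K[1,1]*z,z],-1)
    M=w["mount"];return (P@M[:3,:3].T+M[:3,3])@w["Rm"].T+w["p"]
E
python3 - <<'E'
from h import *
for n in ["w1","top0"]:
    w=dict(np.load(n+".npz"));P=wcloud(w) if n=="w1" else cloud(w);ok=w["z_map"]>0
    m=(ok&(P[...,2]>125)&(P[...,2]<150)&(P[...,0]>495)&(P[...,0]<560)&(P[...,1]>60)&(P[...,1]<300)).astype(np.uint8)
    k,l,st,c=cv2.connectedComponentsWithStats(m)
    for i in range(1,k):
        q=P[l==i]
        if len(q)>20:
            zt=np.percentile(q[:,2],80);t=q[abs(q[:,2]-zt)<3];(cc,rr)=cv2.minEnclosingCircle(t[:,:2].astype(np.float32));print(n,len(q),c[i].round(),zt.round(1),np.median(t[:,2]).round(1),np.array(cc).round(1),round(rr,1),t.mean(0).round(1))
    m=ok&(abs(P[...,2]-50)<5)&(P[...,0]>440)&(P[...,0]<600)&(P[...,1]>50)&(P[...,1]<330)
    print("rack z",np.median(P[...,2][m]),cv2.minAreaRect(P[m][:,:2].astype(np.float32)))
E
```

```text
w1 884 [320.  93.] 140.6 140.0 [532.8 267.8] 13.8 [532.8 267.8 140. ]
w1 683 [316. 189.] 139.6 139.1 [518.9 184. ] 13.9 [519.  184.4 139.1]
w1 496 [313. 268.] 135.8 135.3 [504.8 100.2] 14.3 [506.2 101.1 135.3]
rack z 49.2445477146872 ((519.0377197265625, 184.04434204101562), (250.171630859375, 90.18634033203125), 80.5530014038086)
top0 95 [187. 232.] 141.3 139.9 [533.  268.2] 13.8 [532.4 268.  140.3]
top0 93 [220. 238.] 140.8 139.7 [519.3 183.7] 13.5 [519.4 183.  139.8]
top0 83 [252. 244.] 136.5 135.5 [505.9 100.8] 13.3 [506.8 100.5 135.7]
rack z 49.18884336780002 ((519.2512817382812, 184.68356323242188), (250.90956115722656, 90.11270904541016), 80.56764221191406)
```

Run:
```python
from h import *
print(goto([519,184,150]),goto([519,184,143]))
```

```text
[14.08  3.65 -0.39] [14.78  3.65 -0.39]
```

drive_tool(
  moves=[0.5, 1.5, -0.2, 0, 0, 0, 2.0, 1.5, -0.2, 0, 0, 0, 3.0, 0.65, 0, 0, 0, 0, 3.0, 0, 0, 0, 0, 0, 2.8, 0, 0, 0, 0, 0, 1.5, 0, 0, 0, 0, 0, 0.8, 0, 0, 0, 0, 0, 0.5, 0, 0, 0, 0, 0, 0, 0, 0, 0, 0, 0, 0, 0, 0, 0, 0, 0],
)

```text
time: 3.07
tool_pos: [519.6, 185.3, 151.4]
tcp_rot: [117.1, 89.9, 17.9]
ft_force: [0.6, 0.1, 0.0]
finger_gap: -0.1
```

```bash
cat > q.py <<'E'
from h import *
s,Rm=T();print(s["tool_pos"].round(2),s["ft_force"].round(2),s["wrist_torque"].round(2),round(s["time"],2),Rm[:,0].round(4))
E
python3 q.py
```

```text
[519.61 185.26 151.42] [0.6  0.15 0.03] [ 0.03 -0.01 -0.  ] 3.07 [ 1.4e-03  5.0e-04 -1.0e+00]
```

drive_tool(
  moves=[0.3, 0, 0, 0, 0, 0, 0.3, 0, 0, 0, 0, 0, 0.2, 0, 0, 0, 0, 0, 0, 0, 0, 0, 0, 0],
)

```text
time: 3.4
tool_pos: [519.2, 184.4, 142.1]
tcp_rot: [-66.8, 90.0, -166.1]
ft_force: [0.7, -0.4, 0.0]
finger_gap: -0.1
```

drive_tool(
  moves=[0.1, 0, 0, 0, 0, 0, 0.1, 0, 0, 0, 0, 0, 0, 0, 0, 0, 0, 0],
)

```text
time: 3.65
tool_pos: [519.2, 184.4, 140.1]
tcp_rot: [-66.9, 90.0, -166.2]
ft_force: [0.2, -0.2, 0.3]
finger_gap: -0.1
```

drive_tool(
  moves=[0.1, 0, 0, 0, 0, 0, 0.1, 0, 0, 0, 0, 0, 0, 0, 0, 0, 0, 0],
)

```text
time: 3.9
tool_pos: [519.4, 184.6, 138.6]
tcp_rot: [114.4, 90.0, 15.1]
ft_force: [-1.1, 0.0, 2.9]
finger_gap: -0.2
```

drive_tool(
  moves=[0.1, 0, 0, 0, 0, 0, 0.1, 0, 0, 0, 0, 0, 0, 0, 0, 0, 0, 0],
)

```text
time: 4.15
tool_pos: [519.3, 184.5, 136.2]
tcp_rot: [44.0, 90.0, -55.3]
ft_force: [0.0, -0.5, 2.5]
finger_gap: 0.0
```

drive_tool(
  moves=[0.1, 0, 0, 0, 0, 0, 0.1, 0, 0, 0, 0, 0],
)

```text
time: 4.32
tool_pos: [519.3, 184.5, 134.3]
tcp_rot: [105.3, 90.0, 6.0]
ft_force: [-1.0, -0.7, 3.5]
finger_gap: 0.4
```

```bash
python3 q.py
```

```text
[519.34 184.53 134.34] [-0.96 -0.66  3.5 ] [-0.01  0.12  0.01] 4.32 [ 2.e-04  0.e+00 -1.e+00]
```

drive_tool(
  moves=[0.1, 0, 0, 0, 0, 0, 0.1, 0, 0, 0, 0, 0],
)

```text
time: 4.48
tool_pos: [519.3, 184.5, 132.2]
tcp_rot: [84.9, 90.0, -14.4]
ft_force: [-0.9, 0.5, 3.7]
finger_gap: -0.3
```

drive_tool(
  moves=[0.1, 0, 0, 0, 0, 0, 0.1, 0, 0, 0, 0, 0],
)

```text
time: 4.65
tool_pos: [519.3, 184.5, 130.2]
tcp_rot: [98.3, 90.0, -1.0]
ft_force: [0.1, -0.2, 3.7]
finger_gap: 0.4
```

drive_tool(
  moves=[0.1, 0, 0, 0, 0, 0, 0.1, 0, 0, 0, 0, 0],
)

```text
time: 4.82
tool_pos: [519.3, 184.5, 128.2]
tcp_rot: [91.4, 90.0, -7.9]
ft_force: [-0.6, -0.2, 3.4]
finger_gap: -0.1
```

drive_tool(
  moves=[0.1, 0, 0, 0, 0, 0, 0.1, 0, 0, 0, 0, 0],
)

```text
time: 4.98
tool_pos: [519.3, 184.6, 126.2]
tcp_rot: [105.7, 90.0, 6.3]
ft_force: [0.1, -0.4, 4.1]
finger_gap: 0.0
```

drive_tool(
  moves=[0.1, 0, 0, 0, 0, 0, 0.1, 0, 0, 0, 0, 0],
)

```text
time: 5.15
tool_pos: [519.5, 184.6, 124.6]
tcp_rot: [115.7, 90.0, 16.4]
ft_force: [-0.8, -0.5, 8.6]
finger_gap: 0.1
```

drive_tool(
  moves=[0, 0, 0, 0, 0, 0, 0, 0, 0, 0, 0, 0],
)

```text
time: 5.32
tool_pos: [519.5, 184.6, 125.0]
tcp_rot: [115.0, 90.0, 15.7]
ft_force: [-0.9, -0.9, 7.4]
finger_gap: 0.0
```

drive_tool(
  moves=[0.05, 0, 0, 0, 0, 0, 0, 0, 0, 0, 0, 0],
)

```text
time: 5.48
tool_pos: [519.6, 184.6, 124.6]
tcp_rot: [113.0, 89.9, 13.7]
ft_force: [-2.7, -0.7, 8.8]
finger_gap: -0.1
```

Middle unit: steady 3.5–4 N, then a jump to about 8.7 N at z≈124.6, 13.6 mm above home. It's the one that binds, so I'm backing off now.

drive_tool(
  moves=[-0.5, 0, 0, 0, 0, 0, -1.5, 0, 0, 0, 0, 0, -1.5, 0, 0, 0, 0, 0, 0, 0, 0, 0, 0, 0],
)

```text
time: 5.82
tool_pos: [520.6, 185.0, 161.5]
tcp_rot: [114.7, 89.8, 15.4]
ft_force: [1.2, -0.5, 0.1]
finger_gap: 0.1
```

```bash
python3 q.py; python3 -c "
from h import *
print(goto([533,268,155]))"
```

```text
[520.61 184.96 161.51] [ 1.18 -0.53  0.11] [ 0.03 -0.    0.  ] 5.82 [ 0.0036  0.001  -1.    ]
[ 0.66 -0.12 -8.39]
```

drive_tool(
  moves=[0, 0, -1.5, 0, 0, 0, 0, 0, -2.7, 0, 0, 0, 0, 0, -2.7, 0, 0, 0, 0.5, 0, -1.5, 0, 0, 0, 0.7, 0, 0, 0, 0, 0, 0, 0, 0, 0, 0, 0, 0, 0, 0, 0, 0, 0],
)

```text
time: 6.4
tool_pos: [531.5, 267.0, 144.7]
tcp_rot: [-55.1, 89.8, -154.4]
ft_force: [0.0, 0.3, 0.1]
finger_gap: 0.2
```

```bash
python3 q.py; python3 -c "
from h import *
print(goto([533,268,142]))"
```

```text
[531.55 266.99 144.72] [0.02 0.34 0.12] [-0.01 -0.    0.04] 6.4 [-0.0033 -0.0016 -1.    ]
[ 0.27  0.13 -0.12]
```

drive_tool(
  moves=[0.3, 0, 0, 0, 0, 0, 0.2, 0, 0, 0, 0, 0, 0, 0, 0, 0, 0, 0],
)

```text
time: 6.65
tool_pos: [532.7, 266.7, 141.4]
tcp_rot: [-54.1, 90.0, -153.5]
ft_force: [0.7, 0.3, -0.4]
finger_gap: -0.1
```

drive_tool(
  moves=[0.1, 0, 0, 0, 0, 0, 0.1, 0, 0, 0, 0, 0],
)

```text
time: 6.82
tool_pos: [533.2, 267.2, 140.3]
tcp_rot: [114.8, 89.9, 15.4]
ft_force: [-0.7, -0.6, 3.8]
finger_gap: 0.0
```

drive_tool(
  moves=[0.1, 0, 0, 0, 0, 0, 0.1, 0, 0, 0, 0, 0],
)

```text
time: 6.98
tool_pos: [533.3, 267.4, 138.5]
tcp_rot: [113.8, 89.9, 14.5]
ft_force: [-0.3, -1.1, 4.0]
finger_gap: -0.3
```

drive_tool(
  moves=[0.1, 0, 0, 0, 0, 0, 0.1, 0, 0, 0, 0, 0, 0.1, 0, 0, 0, 0, 0],
)

```text
time: 7.23
tool_pos: [533.0, 267.4, 134.9]
tcp_rot: [108.6, 90.0, 9.3]
ft_force: [0.2, -0.7, 2.9]
finger_gap: -0.2
```

drive_tool(
  moves=[0.1, 0, 0, 0, 0, 0, 0.1, 0, 0, 0, 0, 0, 0.1, 0, 0, 0, 0, 0],
)

```text
time: 7.48
tool_pos: [532.9, 267.4, 131.7]
tcp_rot: [99.2, 90.0, -0.1]
ft_force: [-0.6, -0.8, 3.0]
finger_gap: 0.4
```

drive_tool(
  moves=[0.1, 0, 0, 0, 0, 0, 0.1, 0, 0, 0, 0, 0, 0.1, 0, 0, 0, 0, 0],
)

```text
time: 7.73
tool_pos: [532.9, 267.4, 128.7]
tcp_rot: [96.9, 90.0, -2.4]
ft_force: [-0.1, -0.9, 3.1]
finger_gap: 0.1
```

drive_tool(
  moves=[0.1, 0, 0, 0, 0, 0, 0.1, 0, 0, 0, 0, 0, 0.1, 0, 0, 0, 0, 0],
)

```text
time: 7.98
tool_pos: [532.8, 267.4, 125.7]
tcp_rot: [61.1, 90.0, -38.2]
ft_force: [0.5, -0.4, 4.0]
finger_gap: -0.0
```

drive_tool(
  moves=[0.1, 0, 0, 0, 0, 0, 0.1, 0, 0, 0, 0, 0, 0.1, 0, 0, 0, 0, 0],
)

```text
time: 8.23
tool_pos: [532.8, 267.4, 122.7]
tcp_rot: [-51.4, 90.0, -150.8]
ft_force: [0.3, -0.4, 3.4]
finger_gap: -0.1
```

drive_tool(
  moves=[0.1, 0, 0, 0, 0, 0, 0.1, 0, 0, 0, 0, 0, 0.1, 0, 0, 0, 0, 0],
)

```text
time: 8.48
tool_pos: [532.8, 267.4, 119.7]
tcp_rot: [106.9, 90.0, 7.6]
ft_force: [0.7, -1.0, 3.6]
finger_gap: 0.3
```

Below the possible binding range (above 121), so this one runs free. Now home, expected at about 111.

drive_tool(
  moves=[0.15, 0, 0, 0, 0, 0, 0.15, 0, 0, 0, 0, 0, 0.15, 0, 0, 0, 0, 0, 0.15, 0, 0, 0, 0, 0],
)

```text
time: 8.82
tool_pos: [532.8, 267.4, 113.6]
tcp_rot: [35.2, 90.0, -64.2]
ft_force: [0.7, -0.2, 3.9]
finger_gap: -0.5
```

drive_tool(
  moves=[0.1, 0, 0, 0, 0, 0, 0.1, 0, 0, 0, 0, 0],
)

```text
time: 8.98
tool_pos: [532.8, 267.4, 111.6]
tcp_rot: [-31.6, 90.0, -131.0]
ft_force: [0.8, -1.7, 3.1]
finger_gap: -0.4
```

drive_tool(
  moves=[0.1, 0, 0, 0, 0, 0, 0, 0, 0, 0, 0, 0],
)

```text
time: 9.15
tool_pos: [533.1, 267.4, 111.1]
tcp_rot: [97.8, 90.0, -1.5]
ft_force: [0.5, -1.4, 4.4]
finger_gap: 0.1
```

drive_tool(
  moves=[0.1, 0, 0, 0, 0, 0, 0, 0, 0, 0, 0, 0],
)

```text
time: 9.32
tool_pos: [533.2, 267.4, 110.5]
tcp_rot: [104.0, 90.0, 4.7]
ft_force: [-1.1, -2.5, 10.3]
finger_gap: -0.3
```

Home (10.3 N at 110.5). Retracting, then to the third unit.

drive_tool(
  moves=[-0.5, 0, 0, 0, 0, 0, -1.5, 0, 0, 0, 0, 0, -2.5, 0, 0, 0, 0, 0, -0.7, 0, 1.5, 0, 0, 0, 0, 0, 3.5, 0, 0, 0, 0, 0, 3.5, 0, 0, 0, 0, 0, 3.5, 0, 0, 0, 0, 0, 3.5, 0, 0, 0, 0, 0, 1.4, 0, 0, 0, 0, 0, 0, 0, 0, 0, 0, 0, 0, 0, 0, 0],
)

```text
time: 10.23
tool_pos: [505.1, 100.3, 161.5]
tcp_rot: [-121.9, 90.0, 138.7]
ft_force: [0.2, -0.2, -0.5]
finger_gap: -0.0
```

```bash
python3 q.py; python3 -c "
from h import *
print(goto([505.5,100.5,140]))"
```

```text
[505.14 100.28 161.47] [ 0.2  -0.24 -0.47] [ 0.03 -0.02 -0.02] 10.23 [-6.e-04  6.e-04 -1.e+00]
[ 2.15  0.03 -0.03]
```

drive_tool(
  moves=[0.6, 0, 0, 0, 0, 0, 0.8, 0, 0, 0, 0, 0, 0.6, 0, 0, 0, 0, 0, 0.3, 0, 0, 0, 0, 0, 0, 0, 0, 0, 0, 0],
)

```text
time: 10.65
tool_pos: [504.4, 101.2, 137.0]
tcp_rot: [-77.1, 89.8, -176.3]
ft_force: [0.4, 1.2, 0.2]
finger_gap: -0.0
```

drive_tool(
  moves=[0.1, 0, 0, 0, 0, 0, 0.1, 0, 0, 0, 0, 0],
)

```text
time: 10.82
tool_pos: [505.7, 100.9, 136.9]
tcp_rot: [106.4, 90.0, 7.1]
ft_force: [-1.0, 1.0, 0.6]
finger_gap: 0.2
```

drive_tool(
  moves=[0.1, 0, 0, 0, 0, 0, 0.1, 0, 0, 0, 0, 0],
)

```text
time: 10.98
tool_pos: [506.0, 100.8, 135.4]
tcp_rot: [106.8, 89.9, 7.5]
ft_force: [-0.8, 0.4, 3.6]
finger_gap: -0.3
```

drive_tool(
  moves=[0.1, 0, 0, 0, 0, 0, 0.1, 0, 0, 0, 0, 0, 0.1, 0, 0, 0, 0, 0],
)

```text
time: 11.23
tool_pos: [505.8, 100.7, 132.2]
tcp_rot: [111.6, 89.9, 12.3]
ft_force: [-0.5, 0.5, 3.3]
finger_gap: -0.2
```

drive_tool(
  moves=[0.1, 0, 0, 0, 0, 0, 0.1, 0, 0, 0, 0, 0, 0.1, 0, 0, 0, 0, 0],
)

```text
time: 11.48
tool_pos: [505.7, 100.7, 128.8]
tcp_rot: [111.7, 90.0, 12.4]
ft_force: [0.5, 1.2, 3.7]
finger_gap: 0.0
```

drive_tool(
  moves=[0.1, 0, 0, 0, 0, 0, 0.1, 0, 0, 0, 0, 0, 0.1, 0, 0, 0, 0, 0],
)

```text
time: 11.73
tool_pos: [505.6, 100.7, 125.8]
tcp_rot: [107.6, 90.0, 8.3]
ft_force: [1.1, 0.6, 4.1]
finger_gap: 0.1
```

drive_tool(
  moves=[0.1, 0, 0, 0, 0, 0, 0.1, 0, 0, 0, 0, 0, 0.1, 0, 0, 0, 0, 0],
)

```text
time: 11.98
tool_pos: [505.5, 100.6, 122.7]
tcp_rot: [88.4, 90.0, -11.0]
ft_force: [0.2, 1.3, 4.2]
finger_gap: 0.1
```

drive_tool(
  moves=[0.1, 0, 0, 0, 0, 0, 0.1, 0, 0, 0, 0, 0, 0.1, 0, 0, 0, 0, 0],
)

```text
time: 12.23
tool_pos: [505.5, 100.6, 119.7]
tcp_rot: [92.9, 90.0, -6.4]
ft_force: [0.1, 1.3, 4.2]
finger_gap: -0.1
```

drive_tool(
  moves=[0.15, 0, 0, 0, 0, 0, 0.15, 0, 0, 0, 0, 0, 0.15, 0, 0, 0, 0, 0, 0.15, 0, 0, 0, 0, 0],
)

```text
time: 12.57
tool_pos: [505.5, 100.7, 113.6]
tcp_rot: [112.4, 90.0, 13.1]
ft_force: [1.5, 1.1, 3.3]
finger_gap: 0.1
```

drive_tool(
  moves=[0.1, 0, 0, 0, 0, 0, 0.1, 0, 0, 0, 0, 0],
)

```text
time: 12.73
tool_pos: [505.5, 100.6, 111.6]
tcp_rot: [-67.1, 90.0, -166.4]
ft_force: [0.9, -0.1, 3.7]
finger_gap: -0.3
```

drive_tool(
  moves=[0.1, 0, 0, 0, 0, 0, 0, 0, 0, 0, 0, 0],
)

```text
time: 12.9
tool_pos: [505.8, 100.8, 111.1]
tcp_rot: [115.1, 90.0, 15.7]
ft_force: [0.1, 1.4, 3.2]
finger_gap: -0.1
```

drive_tool(
  moves=[0.1, 0, 0, 0, 0, 0, 0, 0, 0, 0, 0, 0],
)

```text
time: 13.07
tool_pos: [505.8, 100.7, 110.4]
tcp_rot: [109.6, 90.0, 10.3]
ft_force: [-1.2, 1.5, 9.3]
finger_gap: -0.2
```

drive_tool(
  moves=[-0.5, 0, 0, 0, 0, 0, -2, 0, 0, 0, 0, 0, -3, 0, 0, 0, 0, 0, -3, 0, 0, 0, 0, 0, -3, 0, 0, 0, 0, 0, -3, 0, -2, 0, 0, 0, -3, 0, -3, 0, 0, 0, 0, 0, -2.5, 0, 0, 0, 0, 0, -1, 0, 0, 0, 0, 0, 0, 0, 0, 0, 0, 0, 0, 0, 0, 0],
  hand=8.5,
  grip_force=30,
)

```text
time: 13.98
tool_pos: [518.2, 183.7, 282.4]
tcp_rot: [-56.6, 89.8, -155.9]
ft_force: [0.0, 0.2, -0.4]
finger_gap: 85.3
```

```bash
python3 q.py
python3 - <<'E'
from h import *
from bench import snapshot
s,Rm=T()
w=snapshot("wrist");cv2.imwrite("pics/w2.png",w["image"][:,:,::-1]);w=dict(w,p=s["tool_pos"],Rm=Rm)
P=wcloud(w);ok=w["z_map"]>0
for (a,b) in [(533,268),(519,184),(505,100)]:
    m=ok&(np.hypot(P[...,0]-a,P[...,1]-b)<20)&(P[...,2]>103)&(P[...,2]<150)
    q=P[m]
    if len(q)<15: print("few",len(q)); continue
    zt=np.percentile(q[:,2],80);t=q[abs(q[:,2]-zt)<3];print(len(q),zt.round(1),np.array(cv2.minEnclosingCircle(t[:,:2].astype(np.float32))[0]),t.mean(0).round(1))
print(goto([519.2,184.4,75]))
E
```

```text
[518.19 183.7  282.4 ] [ 0.03  0.15 -0.42] [-0.05 -0.02  0.01] 13.98 [-0.0033 -0.0015 -1.    ]
757 111.0 [533.02362061 267.72555542] [532.9 267.9 110.3]
654 124.8 [519.21820068 184.05163574] [519.  184.4 124.2]
502 110.6 [504.89440918 100.28463745] [505.2 100.9 110.1]
[20.74  0.14 -0.18]
```

View pics/w2.png

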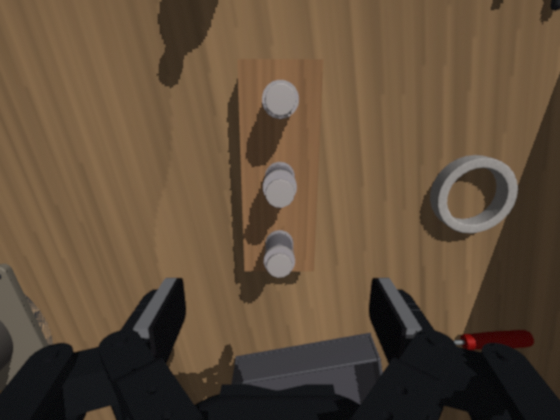

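Outer discs are at about 110.5 (home) and the middle one at 124.5. The jaws straddle the row, so I'm descending on the middle unit.

drive_tool(
  moves=[2, 0, 0, 0, 0, 0, 3, 0, 0, 0, 0, 0, 3, 0, 0, 0, 0, 0, 3, 0, 0, 0, 0, 0, 2, 0, 0, 0, 0, 0, 0.5, 0, 0, 0, 0, 0, 0, 0, 0, 0, 0, 0, 0, 0, 0, 0, 0, 0],
)

```text
time: 14.7
tool_pos: [519.3, 183.3, 149.9]
tcp_rot: [26.3, 90.0, -73.1]
ft_force: [0.2, 0.6, 0.6]
finger_gap: 85.2
```

```bash
python3 q.py; python3 -c "
from h import *
print(goto([519.2,184.4,70]))"
```

```text
[519.34 183.3  149.88] [0.16 0.59 0.56] [0.06 0.04 0.01] 14.7 [ 1.e-04 -2.e-04 -1.e+00]
[ 7.99 -0.03 -0.11]
```

drive_tool(
  moves=[2, 0, -0.1, 0, 0, 0, 2, 0, 0, 0, 0, 0, 2, 0, 0, 0, 0, 0, 1.2, 0, 0, 0, 0, 0, 0.8, 0, 0, 0, 0, 0, 0, 0, 0, 0, 0, 0, 0, 0, 0, 0, 0, 0, 0, 0, 0, 0, 0, 0],
)

```text
time: 15.37
tool_pos: [520.5, 185.2, 70.9]
tcp_rot: [112.9, 89.9, 13.6]
ft_force: [0.6, -1.3, 0.5]
finger_gap: 85.1
```

drive_tool(
  moves=[0, 0, 0, 0, 0, 0, 0, 0, 0, 0, 0, 0, 0, 0, 0, 0, 0, 0, 0, 0, 0, 0, 0, 0, 0, 0, 0, 0, 0, 0, 0, 0, 0, 0, 0, 0],
  hand=2.8,
  grip_force=30,
)

```text
time: 15.87
tool_pos: [519.6, 185.1, 69.7]
tcp_rot: [108.6, 90.0, 9.3]
ft_force: [-0.7, -0.4, 4.6]
finger_gap: 32.8
```

```bash
python3 q.py
python3 - <<'E'
from h import *
from bench import snapshot
w=snapshot("wrist");cv2.imwrite("pics/w3.png",w["image"][:,:,::-1])
E
```

```text
[519.57 185.07  69.74] [-0.75 -0.39  4.6 ] [-0.    0.24  0.01] 15.87 [ 6.e-04  1.e-04 -1.e+00]
```

View pics/w3.png

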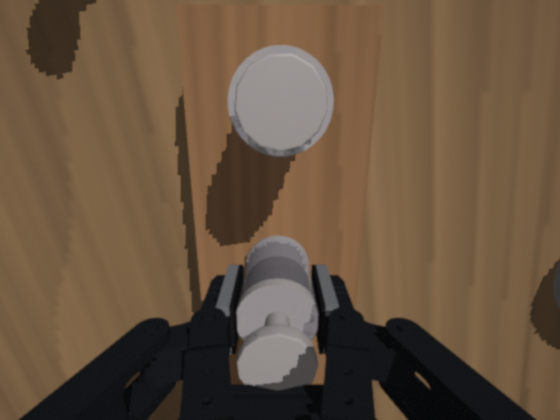

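The pads are holding the barrel at (277,290) and the disc at (277,355) is free. Lifting.

drive_tool(
  moves=[-0.5, 0, 0, 0, 0, 0, -1, 0, 0, 0, 0, 0, -1, 0, 0, 0, 0, 0, -1.5, 0, 0, 0, 0, 0, -2, 0, 0, 0, 0, 0, -2, 0, 0, 0, 0, 0, -2, 0, 0, 0, 0, 0, -2, 0, 0, 0, 0, 0, -2, 0, 0, 0, 0, 0, -1, 0, 0, 0, 0, 0, 0, 0, 0, 0, 0, 0, 0, 0, 0, 0, 0, 0],
)

```text
time: 16.92
tool_pos: [519.5, 185.1, 219.7]
tcp_rot: [115.5, 89.9, 16.2]
ft_force: [0.1, 0.4, -2.9]
finger_gap: 33.2
```

```bash
python3 q.py
python3 - <<'E'
from h import *
from bench import snapshot
w=snapshot("scene");cv2.imwrite("pics/s4.png",cv2.resize(w["image"][120:320,220:480,::-1],None,fx=3,fy=3))
s,Rm=T(); print(s["joint_pos"].round(1),s["finger_gap"])
E
```

```text
[519.5  185.05 219.68] [ 0.12  0.39 -2.87] [ 0.01  0.02 -0.01] 16.92 [ 1.e-03  3.e-04 -1.e+00]
[14.3  0.3 94.1  0.  85.7 23.6] 33.152263368750226
```

View pics/s4.png

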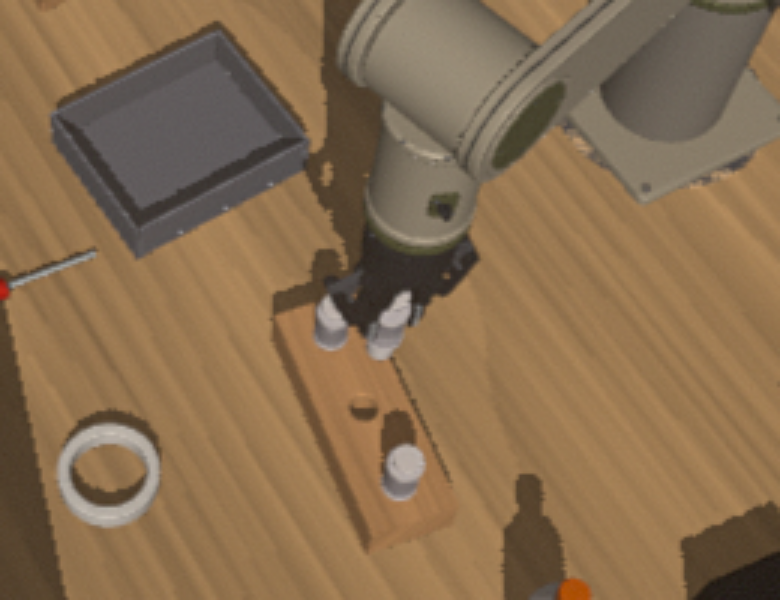

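Lifted clear, with the hole empty. Next: carry it over the tray, then turn and tilt it so the unit is laid down rather than dropped upright.

drive_tool(
  moves=[0, 0.25, 1.5, 0, 0, 0, 0, 0.5, 3.1, 0, 0, 0, 0, 0.5, 3.1, 0, 0, 0, 0, 0.5, 3.1, 0, 0, 0, 0, 0.5, 3.1, 0, 0, 0, 0, 0.5, 3.1, 0, 0, 0, 0, 0.5, 3.1, 0, 0, 0, 0, 0.5, 3.1, 0, 0, 0, 0, 0.5, 3.1, 0, 0, 0, 0, 0.5, 3.1, 0, 0, 0, 0, 0.5, 3.1, 0, 0, 0, 0, 0.5, 3.1, 0, 0, 0, 0, 0.2, 1.6, 0, 0, 0, 0, 0, 0, 0, 0, 0, 0, 0, 0, 0, 0, 0],
)

```text
time: 18.22
tool_pos: [516.7, -192.1, 217.2]
tcp_rot: [-110.2, 89.8, 150.4]
ft_force: [-0.3, 0.6, -1.6]
finger_gap: 33.2
```

drive_tool(
  moves=[0, 0, 0, 7, 0, 0, 0, 0, 0, 7, 0, 0, 0, 0, 0, 7, 0, 0, 0, 0, 0, 7, 0, 0, 0, 0, 0, 7, 0, 0, 0, 0, 0, 7, 0, 0, 0, 0, 0, 7, 0, 0, 0, 0, 0, 7, 0, 0, 0, 0, 0, 7, 0, 0, 0, 0, 0, 7, 0, 0, 0, 0, 0, 7, 0, 0, 0, 0, 0, 7, 0, 0, 0, 0, 0, 7, 0, 0, 0, 0, 0, 7, 0, 0, 0, 0, 0, 0, 0, 0],
)

```text
time: 19.47
tool_pos: [517.5, -190.0, 218.2]
tcp_rot: [-21.3, 89.9, 141.1]
ft_force: [-0.0, 0.3, -1.7]
finger_gap: 32.7
```

```bash
python3 q.py
python3 - <<'E'
from h import *
s,Rm=T(); print(s["joint_pos"].round(1),s["finger_gap"]);print(Rm.round(2))
E
```

```text
[ 517.55 -190.03  218.17] [-0.    0.27 -1.74] [-0.07 -0.   -0.  ] 19.47 [-0.0015  0.0012 -1.    ]
[-25.5   0.4  94.    0.   85.7  82.1] 32.734874229505685
[[-0.   -0.3  -0.95]
 [ 0.   -0.95  0.3 ]
 [-1.   -0.    0.  ]]
```

drive_tool(
  moves=[0, 0, 0, 0, 4, 0, 0, 0, 0, 0, 7, 0, 0, 0, 0, 0, 7, 0, 0, 0, 0, 0, 7, 0, 0, 0, 0, 0, 7, 0, 0, 0, 0, 0, 7, 0, 0, 0, 0, 0, 7, 0, 0, 0, 0, 0, 7, 0, 0, 0, 0, 0, 4, 0, 0, 0, 0, 0, 0, 0, 0, 0, 0, 0, 0, 0],
)

```text
time: 20.38
tool_pos: [529.7, -196.3, 257.6]
tcp_rot: [180.0, 35.4, -17.1]
ft_force: [0.6, -0.8, -3.7]
finger_gap: 33.2
```

```bash
python3 q.py
python3 - <<'E'
from h import *
from bench import snapshot
s,Rm=T(); print(s["joint_pos"].round(1),s["finger_gap"]);print(Rm.round(2))
w=snapshot("wrist");cv2.imwrite("pics/w5.png",w["image"][:,:,::-1])
# place: nose tip bottom centre to be at height 5+5(margin)+12.5 sin ; points along tool x from TCP: nose tip +60 (59.7), rod top about -(124.6-69.7)=-55
x=Rm[:,0]
mid=np.array([514.5,-191,0])
t=s["tool_pos"]; print("nose tip now",t+59.7*x,"rod",t-55*x)
c=np.degrees(np.arccos(-x[2]));print("tilt",c)
z_tip=5+12.5*np.sin(np.radians(c))+4
tz=z_tip-59.7*x[2]; print("TCP z target",tz)
# after falling: nose tip stays; unit lies length 115 from tip backward; center at tip-57*dir
d=x*[1,1,0];d/=np.linalg.norm(d)
tip=mid+57*d; tcp=tip-59.7*x; print("tcp",tcp[:2],tz, goto([tcp[0],tcp[1],tz]),goto([tcp[0],tcp[1],t[2]]))
E
```

```text
[ 529.72 -196.31  257.61] [ 0.57 -0.78 -3.74] [ 0.21  0.64 -0.02] 20.38 [ 0.7791 -0.24   -0.5791]
[-34.9 -51.1 143.1  24.3  37.2  59.7] 33.18019559206199
[[ 0.78 -0.29 -0.55]
 [-0.24 -0.96  0.17]
 [-0.58  0.   -0.82]]
nose tip now [ 576.2315241  -210.64171397  223.034597  ] rod [ 486.86441071 -183.11255556  289.45563644]
tilt 54.613794044868484
TCP z target 53.76220970177006
tcp [ 522.45945838 -193.45187723] 53.76220970177006 [11.18 -0.06 17.05] [-0.63 -0.05  0.44]
```

View pics/w5.png

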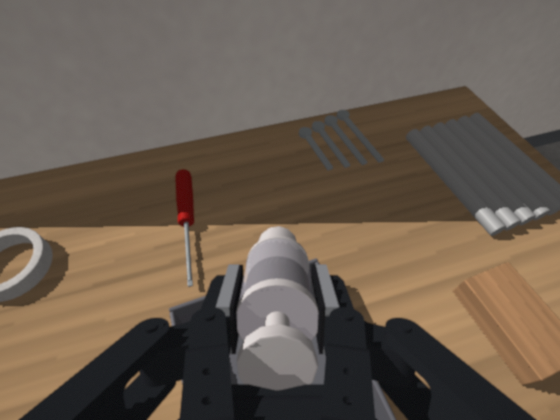

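Joints 2 and 3 have reached their clamps, which limits the tilt here. I'll ease the tilt back to about 40° and continue lower, where there's more reach.

drive_tool(
  moves=[0, 0, 0, 0, -5, 0, 0, 0, 0, 0, -5, 0, 0, 0, 0, 0, -5, 0, 0, 0, 0, 0, 0, 0, 0, 0, 0, 0, 0, 0],
)

```text
time: 20.85
tool_pos: [530.4, -196.5, 257.9]
tcp_rot: [-180.0, 50.3, -17.1]
ft_force: [0.1, -0.2, -1.8]
finger_gap: 32.8
```

```bash
cat > pl.py <<'E'
from h import *
s,Rm=T(); print(s["tool_pos"].round(1),s["joint_pos"].round(1),s["finger_gap"].round(1),s["ft_force"].round(1),round(s["time"],2))
x=Rm[:,0];c=np.degrees(np.arccos(-x[2]))
tz=5+12.5*np.sin(np.radians(c))+4-59.7*x[2]
d=x*[1,1,0];d/=np.linalg.norm(d);tcp=np.array([514.5,-191,0])+57*d-59.7*x
print("tilt",c,"target",tcp[:2].round(1),tz.round(1),goto([tcp[0],tcp[1],tz]),"down10cm",(Rm.T@[0,0,-10]).round(2))
E
python3 pl.py
```

```text
Traceback (most recent call last):
  File "pl.py", line 2, in <module>
    s,Rm=T(); print(s["tool_pos"].round(1),s["joint_pos"].round(1),s["finger_gap"].round(1),s["ft_force"].round(1),round(s["time"],2))
                                                                   ^^^^^^^^^^^^^^^^^^^^^
AttributeError: 'float' object has no attribute 'round'
```

```bash
sed -i 's/s\["finger_gap"\].round(1)/round(s["finger_gap"],1)/' pl.py; python3 pl.py
```

```text
[ 530.4 -196.5  257.9] [-31.4 -37.1 128.4  11.9  50.5  71.3] 32.8 [ 0.1 -0.2 -1.8] 20.85
tilt 39.70299964863174 target [ 532.5 -196.5] 62.9 [15.14 -0.05 12.3 ] down10cm [7.69 0.   6.39]
```

drive_tool(
  moves=[1.54, 0, 1.28, 0, 0, 0, 1.54, 0, 1.28, 0, 0, 0, 1.54, 0, 1.28, 0, 0, 0, 1.54, 0, 1.28, 0, 0, 0, 1.54, 0, 1.28, 0, 0, 0, 1.54, 0, 1.28, 0, 0, 0, 0, 0, 0, 0, 0, 0, 0, 0, 0, 0, 0, 0],
)

```text
time: 21.52
tool_pos: [528.3, -195.9, 136.0]
tcp_rot: [-179.8, 50.4, -17.1]
ft_force: [0.4, 0.3, -0.8]
finger_gap: 33.3
```

```bash
python3 pl.py
```

```text
[ 528.3 -195.9  136. ] [-31.5 -29.8 136.8  15.9  35.3  65.9] 33.3 [ 0.4  0.3 -0.8] 21.52
tilt 39.584485642325276 target [ 532.6 -196.6] 63.0 [ 5.9  -0.05  4.32] down10cm [7.71 0.02 6.37]
```

drive_tool(
  moves=[1.35, 0, 0.25, 0, 0, 0, 1.35, 0, 0.25, 0, 0, 0, 1.35, 0, 0.25, 0, 0, 0, 0, 0, 0, 0, 0, 0, 0, 0, 0, 0, 0, 0],
)

```text
time: 21.93
tool_pos: [549.5, -202.9, 103.5]
tcp_rot: [-179.9, 50.2, -17.2]
ft_force: [0.2, 0.3, -0.8]
finger_gap: 33.1
```

```bash
python3 pl.py
```

```text
[ 549.5 -202.9  103.5] [-30.7 -21.1 134.8  18.2  28.5  63.5] 33.1 [ 0.2  0.3 -0.8] 21.93
tilt 39.792937110911076 target [ 532.5 -196.5] 62.9 [ 1.96 -0.1   4.  ] down10cm [7.68 0.01 6.4 ]
```

drive_tool(
  moves=[0.9, 0, 0.75, 0, 0, 0, 0.9, 0, 0.75, 0, 0, 0, 0.6, 0, 0.5, 0, 0, 0, 0.5, 0, 0.4, 0, 0, 0, 0, 0, 0, 0, 0, 0, 0, 0, 0, 0, 0, 0],
)

```text
time: 22.43
tool_pos: [549.7, -203.1, 65.6]
tcp_rot: [-179.9, 50.2, -17.2]
ft_force: [0.1, 0.1, -1.6]
finger_gap: 33.2
```

```bash
python3 pl.py
python3 - <<'E'
from bench import snapshot
import cv2
w=snapshot("wrist");cv2.imwrite("pics/w6.png",w["image"][:,:,::-1])
E
```

```text
[ 549.7 -203.1   65.6] [-30.7 -15.9 135.5  22.5  23.   58.7] 33.2 [ 0.1  0.1 -1.6] 22.43
tilt 39.78604303960173 target [ 532.5 -196.5] 62.9 [-0.97 -0.11  1.59] down10cm [7.68 0.01 6.4 ]
```

View pics/w6.png

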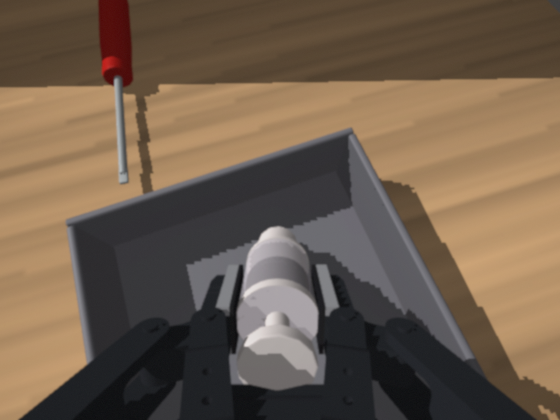

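The unit is inside the tray, with its nose at (277,235) pointing at the middle of the floor. Lowering to light contact.

drive_tool(
  moves=[0.15, 0, 0.13, 0, 0, 0, 0.15, 0, 0.13, 0, 0, 0, 0, 0, 0, 0, 0, 0],
)

```text
time: 22.73
tool_pos: [549.6, -203.0, 61.3]
tcp_rot: [-179.9, 50.2, -17.2]
ft_force: [0.2, 0.1, -1.1]
finger_gap: 33.2
```

drive_tool(
  moves=[0.1, 0, 0.08, 0, 0, 0, 0, 0, 0, 0, 0, 0],
)

```text
time: 22.9
tool_pos: [549.6, -203.0, 59.8]
tcp_rot: [-179.9, 50.2, -17.2]
ft_force: [0.2, 0.9, -2.1]
finger_gap: 33.2
```

drive_tool(
  moves=[0.1, 0, 0.08, 0, 0, 0, 0, 0, 0, 0, 0, 0],
)

```text
time: 23.07
tool_pos: [549.6, -203.0, 58.5]
tcp_rot: [-179.9, 50.2, -17.2]
ft_force: [-0.7, -0.4, -2.4]
finger_gap: 33.4
```

drive_tool(
  moves=[0.1, 0, 0.08, 0, 0, 0, 0, 0, 0, 0, 0, 0],
)

```text
time: 23.23
tool_pos: [549.5, -203.0, 57.2]
tcp_rot: [-179.9, 50.2, -17.2]
ft_force: [-0.2, -0.5, -0.6]
finger_gap: 33.0
```

drive_tool(
  moves=[0.1, 0, 0.08, 0, 0, 0, 0, 0, 0, 0, 0, 0],
)

```text
time: 23.4
tool_pos: [549.6, -203.0, 55.9]
tcp_rot: [-179.9, 50.2, -17.2]
ft_force: [-0.1, 0.4, -1.4]
finger_gap: 33.1
```

drive_tool(
  moves=[0.1, 0, 0.08, 0, 0, 0, 0, 0, 0, 0, 0, 0],
)

```text
time: 23.57
tool_pos: [549.7, -203.1, 54.7]
tcp_rot: [-179.9, 50.2, -17.2]
ft_force: [0.3, 0.5, -0.5]
finger_gap: 33.4
```

drive_tool(
  moves=[0.1, 0, 0.08, 0, 0, 0, 0, 0, 0, 0, 0, 0],
)

```text
time: 23.73
tool_pos: [550.1, -203.3, 54.0]
tcp_rot: [-179.9, 50.2, -17.2]
ft_force: [-3.5, 0.7, 2.8]
finger_gap: 33.5
```

```bash
python3 pl.py
python3 - <<'E'
from bench import snapshot
import cv2
w=snapshot("wrist");cv2.imwrite("pics/w7.png",w["image"][:,:,::-1])
w=snapshot("scene");cv2.imwrite("pics/s7.png",cv2.resize(w["image"][100:300,200:460,::-1],None,fx=3,fy=3))
E
```

```text
[ 550.1 -203.3   54. ] [-30.7 -14.1 135.6  24.4  21.2  56.7] 33.5 [-3.5  0.7  2.8] 23.73
tilt 39.83114260369423 target [ 532.4 -196.5] 62.9 [-1.89 -0.12  0.88] down10cm [7.68 0.01 6.41]
```

View pics/w7.png

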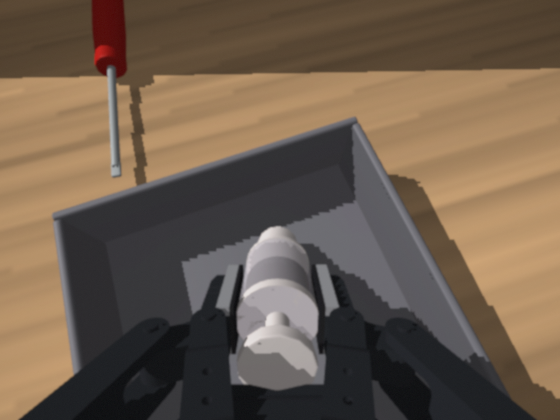

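View pics/s7.png

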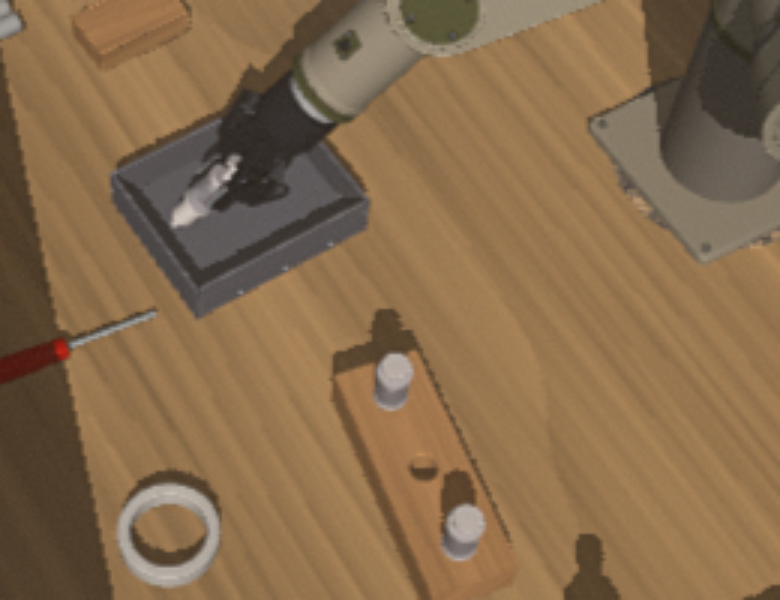

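The nose is touching the floor lightly. Releasing.

drive_tool(
  moves=[0, 0, 0, 0, 0, 0, 0, 0, 0, 0, 0, 0, 0, 0, 0, 0, 0, 0, 0, 0, 0, 0, 0, 0, 0, 0, 0, 0, 0, 0, 0, 0, 0, 0, 0, 0, 0, 0, 0, 0, 0, 0, 0, 0, 0, 0, 0, 0],
  hand=8,
)

```text
time: 24.5
tool_pos: [549.7, -203.1, 53.6]
tcp_rot: [-179.9, 50.2, -17.2]
ft_force: [0.2, -0.2, 0.4]
finger_gap: 79.8
```

```bash
python3 pl.py
python3 - <<'E'
from bench import snapshot
import cv2
w=snapshot("wrist");cv2.imwrite("pics/w8.png",w["image"][:,:,::-1])
E
```

```text
[ 549.7 -203.1   53.6] [-30.7 -14.1 135.6  24.4  21.2  56.7] 79.8 [ 0.2 -0.2  0.4] 24.5
tilt 39.78244726584047 target [ 532.5 -196.6] 62.9 [-1.89 -0.11  0.82] down10cm [7.68 0.01 6.4 ]
```

View pics/w8.png

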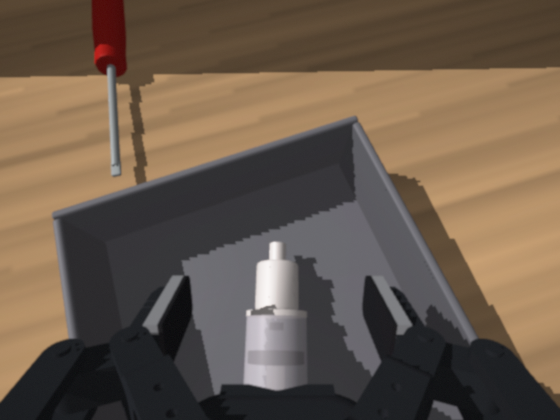

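It's lying flat on the tray floor, nose at (277,255), between the open fingers. Retreating straight up.

drive_tool(
  moves=[-0.8, 0, -0.64, 0, 0, 0, -1.54, 0, -1.28, 0, 0, 0, -1.54, 0, -1.28, 0, 0, 0, -1.54, 0, -1.28, 0, 0, 0, -1.54, 0, -1.28, 0, 0, 0, -1.54, 0, -1.28, 0, 0, 0, -1.54, 0, -1.28, 0, 0, 0, -1.54, 0, -1.28, 0, 0, 0, -1.54, 0, -1.28, 0, 0, 0, -1.54, 0, -1.28, 0, 0, 0, 0, 0, 0, 0, 0, 0, 0, 0, 0, 0, 0, 0],
)

```text
time: 25.55
tool_pos: [550.1, -203.6, 246.2]
tcp_rot: [-180.0, 50.0, -17.2]
ft_force: [-0.1, -1.0, -0.3]
finger_gap: 80.1
```

```bash
python3 pl.py
python3 - <<'E'
from h import *
from bench import snapshot
w=snapshot("scene");cv2.imwrite("pics/s9.png",cv2.resize(w["image"][100:300,200:460,::-1],None,fx=3,fy=3))
P=cloud(w);ok=w["z_map"]>0
for (a,b) in [(533,268),(505,100)]:
    m=ok&(np.hypot(P[...,0]-a,P[...,1]-b)<22)&(P[...,2]>103)&(P[...,2]<150);q=P[m];print(len(q),np.percentile(q[:,2],80),q.mean(0))
w=snapshot("wrist");cv2.imwrite("pics/w9.png",w["image"][:,:,::-1])
E
```

```text
[ 550.1 -203.6  246.2] [-30.7 -32.4 126.8  11.8  47.   71.5] 80.1 [-0.1 -1.  -0.3] 25.55
tilt 39.971180380355015 target [ 532.3 -196.5] 62.8 [12.83 -0.15 13.24] down10cm [7.66 0.   6.42]
85 113.55290005310876 [535.92891534 271.83588136 110.83542956]
72 112.99710477659319 [507.10516941 104.43275539 110.15150824]
```

View pics/s9.png

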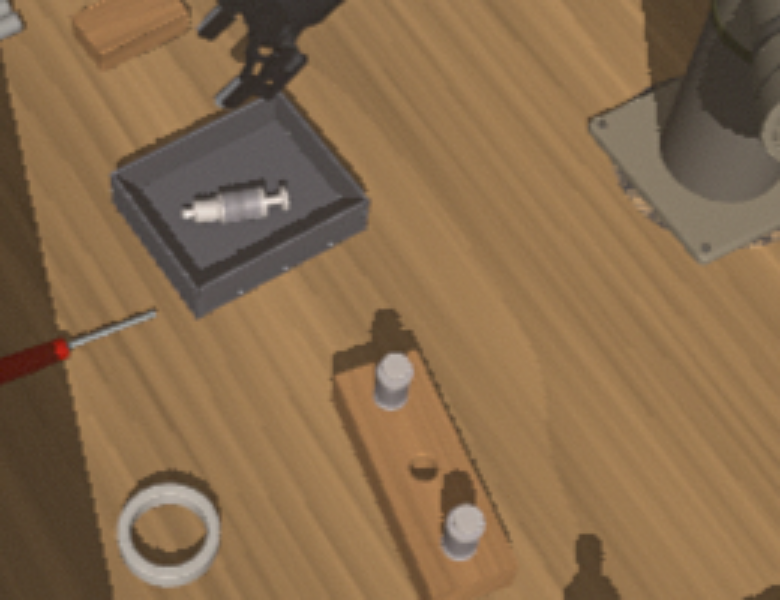

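View pics/w9.png

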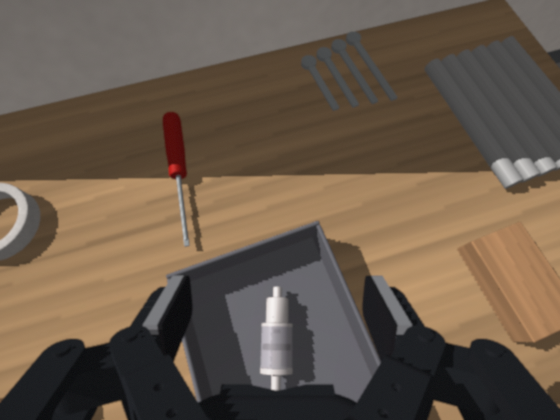

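The unit lies in the tray at about (237,203) in the scene crop. The other two still stand in the rack with plungers down, and the other things on the bench that these views show haven't moved. Handing in.

```bash
python3 -c "
from bench import r
print(r.hand_in())"
```

```text
the job is handed in; nothing more can be done
None
```

The middle dispenser was the one that binds. It now lies in the tray, and the other two stand in the rack with their plungers fully home. I handed the job in at about 26 s of the 61 s allowed.

- **Binding unit:** the middle plunger slid at 3.5–4 N, then the force jumped to about 9 N with the disc at z≈124.6, roughly 13.6 mm above home. I stopped there, tried the other two, then lifted this one out by the barrel and laid it down.
- **Free units:** both outer plungers ran at 3–4 N and stopped at z≈110.5, with 10.3 N and 9.3 N at the end. No plunger reading went above 10.3 N.
- **Last checks:**
  - The closing pictures show the dispenser lying flat in the tray, the middle hole empty and the gripper clear.
  - The wrist camera put the two outer discs at 110.6–111.0 mm. The scene camera read about 113 mm, the 3–4 mm high that it had read all along.
  - In those pictures the tape roll, screwdriver and offcut are where they were. The glue bottle was out of view at the end, but the arm touched nothing near it.
- **Didn't go as planned:**
  - While tilting the dispenser over the tray, joints 2 and 3 came within 0.1° of their limits. I reduced the tilt to 40°, so it tipped the rest of the way when I let go.
  - The nose touched the tray floor about 5 mm lower than I had worked out, probably because I treated its tapered tip as full width.

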